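# Find the desiccator with the sound lid hinge, load it and clamp it shut

### The arm

A 6-joint arm with a two-finger parallel gripper is mounted at the origin on a cart in front of the work surface, level with it; the furniture and walls round the work are solid. World frame = base frame: x ahead of the robot, y to its left, z up, the work surface at z = 0. Lengths are in mm, angles in rad, forces in N, time in s.
With the tool pointing down it reaches from about 300 to 775 mm from the base axis. Payload 14.6 kg.
Tool frame: the origin (TCP) lies on the centre line of the jaws, within the pads' length; the fingertips stand 19 mm ahead of it and the grasp point (between the pads) is the TCP (bot.tip_reach is the distance from the TCP to the fingertips, in mm); y points along the fingers, x is the direction in which the jaws open and shut, and the axes are right-handed (so a half turn about y gives the same grasp; the last joint's range is limited). The gripper opens to 85 mm and grips with 20 to 120 N. Pads are 22 mm wide; open, the fingers measure 114 mm over their backs; the gripper's body (76 mm by 85 mm) begins 54 mm behind the grasp point. The pads swing forward as they close: fully open they stand 13 mm farther back than shut.
Start: joints at [-1.301, 0.3, 1.521, -0, 1.321, -0.067], TCP at [181.751, -519.092, 250.281] pointing down, gripper open.
Joint ranges: [-3.03, 3.03], [-0.79, 2.21], [0.23, 2.52], [-1.04, 4.18], [0, 3.07], [-2.55, 2.55]. Speed limits (rad/s): [2.22, 2.22, 2.57, 3.14, 3.14, 3.14].

### API

Orientations are given as a unit quaternion [w, x, y, z].
In Python, from rig import bot gives the robot as it stands. Calls block until the motion is done:
- bot.move_to(position, orientation): joint-space move of the TCP to a pose.
- bot.servo_line(position, attitude=None, speed=150, until_force=None): straight line of the TCP; attitude=None keeps the orientation; speed is the mean speed in mm/s. With until_force (N) it stops when the force on the tool has changed by that much, and returns True; else False.
- bot.move_joints(angles): joint-space move.
- bot.move_gripper(opening, grip_force=None): finger opening in mm; grip_force is the grip in N (None keeps the last); returns when the fingers have stopped.
- bot.dwell(seconds).
- bot.ik(position, orientation): joint angles nearest the present ones, or None.
- bot.read_state(): the state.
- bot.read_camera(name): name is "scene" or "top" or "wrist"; returns a dict with "image" (420x560x3 uint8, blue, green, red), "depth" (420x560 float32, mm along the optical axis (not along the pixel's ray), 0 where there is no reading), "fovy" (degrees; the focal length in pixels is half the picture's height over the tangent of half this angle, whatever the lens; pixels are square), "cx", "cy" (the principal point, pixels), "eye" and "attitude" of the camera in the world; the wrist camera has in their place "mount" (4x4, takes a point from camera to tool coordinates, whose origin is the TCP and whose axes are the tool frame's). Camera axes: x right, y down, z forward; pixel columns grow to the right and rows downward; lengths in mm; the calibration is good to about 2 mm. A picture is of the moment at which its call begins: read the wrist's pose just before it.
A pose or a line that the arm cannot do raises bot.MotionError and nothing moves.
- bot.finish_job(): hands the job in, once; it reports no verdict.
The state is a dict: "clock": time; "joint_positions": joint angles; "qvel": joint speeds; "effort": joint torques, N m; "ee_pos": TCP position; "tool_rot": TCP orientation; "ft_force": force on the tool from outside, world axes, zero at the start; "moment": the same for the moment, N m; "grip_width": finger opening in mm.
Only numpy, scipy, OpenCV 4.12 (cv2) and the standard library are available. Lean on these libraries where they do the work, as an engineer would, in place of code of your own. Each camera call takes 0.05 s, during which the arm holds its last target. There are 200 camera calls.

### The job

One of the two desiccators on the bench has been reported with a sticking hinge: first swing both lids gently, without flinging them, all the way back until both stand open together, feeling which one sticks (the sound lid sinks shut by itself if let go half-way, the sticking one hangs where it is left). Then stand every moisture tin upright on the plate of the sound desiccator, shut both lids fully, and press the sound one's clamp lever right down. Leave the sticking one empty with its lever up for repair, and do not disturb anything else on the bench.

Things in the scene. Friction and masses are not known exactly. Their poses are not given: they have to be found in the camera images.
- box_a: one of two outwardly identical bench desiccators (box_a, box_b): white base 214 x 118 mm, 48 mm high with a rim to 58 mm, clear hinged lid over it (102 mm high in all), fixed to the bench. Origin under the centre of the base; x points from the handle side to the hinge side, z up. One of the two has a sticking hinge; only moving the lids shows which.
- box_a_plate (a point): centre of the top of this box's perforated metal plate, 50 mm above the bench; axes as the box's. The plate is 192 mm long (x) by 106 mm wide (y), so three tins fit in a row along x (at -63, 0, +63 mm); the rim round it stands 8 mm higher than the plate.
- box_a_hinge (a point): middle of the lid's hinge axis, at the back of the box 60 mm above the bench; the axis runs along the box's y. A wall shelf hangs over the back of the bench (front edge 0.71 m ahead of the robot's base, underside 0.58 m up), so lean the hand back toward the robot as the lid rises.
- box_a_lid (a joint): angle of the lid, rad: 0 shut, 1.65 at its back stop. Both hinges have a damper (0.45 N m s/rad; 0.3 kg lid). The sound lid, let go at 0.75, sinks shut by itself in 1 to 1.5 s (more slowly from near upright); past 1.45 it goes on to the back stop. The sticking lid has 1 N m of extra friction (about 4 N at the handle) and hangs at whatever angle it is left.
- box_a_handle (a point): middle of the lid's steel bar handle: a round bar 10 mm thick, 54 mm long, along the box's y, held 38 mm in front of the lid's front wall by its two bent ends; it can be pinched from above with the fingers closing along the box's x. It moves with the lid, on a circle of 260 mm about the hinge; at the back stop it stands 0.32 m above the bench.
- box_a_lever (a joint): angle of the black clamp lever beside the handle (toward the box's +y), rad: 0 pressed right down and clamped, 0.95 fully up. It takes about 3 N and stays where it is left.
- box_a_press (a point): where to press the clamp lever: on its upper face, 36 mm out from its pivot, 12 mm short of its end (lever 48 x 22 x 8 mm, 52 mm to the +y side of the handle's middle; when shut and down, this point is 18 mm lower and 7 mm farther out than it). Turns with the lever.
- box_b: one of two outwardly identical bench desiccators (box_a, box_b): white base 214 x 118 mm, 48 mm high with a rim to 58 mm, clear hinged lid over it (102 mm high in all), fixed to the bench. Origin under the centre of the base; x points from the handle side to the hinge side, z up. One of the two has a sticking hinge; only moving the lids shows which.
- box_b_plate (a point): centre of the top of this box's perforated metal plate, 50 mm above the bench; axes as the box's. The plate is 192 mm long (x) by 106 mm wide (y), so three tins fit in a row along x (at -63, 0, +63 mm); the rim round it stands 8 mm higher than the plate.
- box_b_hinge (a point): middle of the lid's hinge axis, at the back of the box 60 mm above the bench; the axis runs along the box's y. A wall shelf hangs over the back of the bench (front edge 0.71 m ahead of the robot's base, underside 0.58 m up), so lean the hand back toward the robot as the lid rises.
- box_b_lid (a joint): angle of the lid, rad: 0 shut, 1.65 at its back stop. Both hinges have a damper (0.45 N m s/rad; 0.3 kg lid). The sound lid, let go at 0.75, sinks shut by itself in 1 to 1.5 s (more slowly from near upright); past 1.45 it goes on to the back stop. The sticking lid has 1 N m of extra friction (about 4 N at the handle) and hangs at whatever angle it is left.
- box_b_handle (a point): middle of the lid's steel bar handle: a round bar 10 mm thick, 54 mm long, along the box's y, held 38 mm in front of the lid's front wall by its two bent ends; it can be pinched from above with the fingers closing along the box's x. It moves with the lid, on a circle of 260 mm about the hinge; at the back stop it stands 0.32 m above the bench.
- box_b_lever (a joint): angle of the black clamp lever beside the handle (toward the box's +y), rad: 0 pressed right down and clamped, 0.95 fully up. It takes about 3 N and stays where it is left.
- box_b_press (a point): where to press the clamp lever: on its upper face, 36 mm out from its pivot, 12 mm short of its end (lever 48 x 22 x 8 mm, 52 mm to the +y side of the handle's middle; when shut and down, this point is 18 mm lower and 7 mm farther out than it). Turns with the lever.
- tin_1: a round open aluminium moisture tin, 60 mm across, 26 mm high, 25 to 50 g, to be grasped across its outside. Origin at the centre of its underside, z up. May be absent (None).
- tin_2: a round open aluminium moisture tin, 60 mm across, 26 mm high, 25 to 50 g, to be grasped across its outside. Origin at the centre of its underside, z up. May be absent (None).
- tin_3: a round open aluminium moisture tin, 60 mm across, 26 mm high, 25 to 50 g, to be grasped across its outside. Origin at the centre of its underside, z up. May be absent (None).
- glass_dish: clear glass dish 69 mm across, 15 mm high; not a tin, leave alone. Origin at the centre of its underside.
- lidded_crucible: white porcelain crucible with lid, 45 mm, 49 mm high; leave alone. Origin at the centre of its underside.
- steel_spatula: spatula with a black handle, 187 mm long, along its y; leave alone. Origin at the centre of its underside.
- timer: black stopwatch 97 x 91 x 18 mm; leave alone. Origin at the centre of its underside.
There are look-alikes about, which are no part of the job. Leave any turquoise look-alike of the tin_3 alone.

How it is judged (in metres and radians):
On the way, in this order (a step that is already met when the one before it is completed fails the run):
1. both lids stand open at the back together (value of joint each of box_a_lid, box_b_lid above 1.45 rad), for 0.3 s.
2. every tin stands upright on the plate of the desiccator whose lid swings freely (x of tin_1 in the frame of box_b_plate between -0.073 and 0.073 m and y of tin_1 in the frame of box_b_plate between -0.032 and 0.032 m and z of tin_1 in the frame of box_b_plate between -0.005 and 0.005 m and angle between each of tin_1, tin_2, tin_3's own z axis and vertical below 0.1 rad and x of tin_2 in the frame of box_b_plate between -0.073 and 0.073 m and y of tin_2 in the frame of box_b_plate between -0.032 and 0.032 m and z of tin_2 in the frame of box_b_plate between -0.005 and 0.005 m and x of tin_3 in the frame of box_b_plate between -0.073 and 0.073 m and y of tin_3 in the frame of box_b_plate between -0.032 and 0.032 m and z of tin_3 in the frame of box_b_plate between -0.005 and 0.005 m), for 0.2 s.
3. that desiccator's lid is shut over the tins and its clamp lever pressed down (value of joint box_b_lid below 0.04 rad and value of joint box_b_lever below 0.12 rad), for 0.2 s.
At the end, for the whole second after the job is handed in: Every tin stands at rest and upright (0.1 rad) on the plate of the desiccator with the freely swinging lid, within 73 mm along and 32 mm across of the plate's centre; both lids shut (under 0.04 rad), its lever down (under 0.12 rad), the sticking one's lever still up (over 0.4 rad) (all of step 2 and all of step 3 and value of joint box_a_lid below 0.04 rad and value of joint box_a_lever above 0.4 rad and linear speed of each of tin_1, tin_2, tin_3 below 0.02 m/s); the robot touches nothing.
It fails at once if a lid is flung or slammed (faster than 2.5 rad/s) (velocity of joint any of box_a_lid, box_b_lid above 2.5 rad/s or velocity of joint any of box_a_lid, box_b_lid below -2.5 rad/s).
It fails at once if something else on the bench is disturbed (crucible, spatula or stopwatch moved more than 30 mm) (distance of any of lidded_crucible, steel_spatula, timer from where it was at the start of the episode above 0.03 m).
Of tin_1, tin_2, tin_3 only 2 to 3 are there at a start; the rules pass over those that are not, and their reading is None.
At some moment in a run one of tin_1, tin_2, tin_3 may be knocked a few centimetres aside while the robot is not near it.
Once in a run the grip may slacken for a moment while it holds something.
It also fails if it takes over 210 s, if anything falls off the work surface, if the arm or the gripper's body presses on something with over 40 N, if the wrist force passes 120 N, or if a joint passes its speed limit or range.

## Working session

There is one attempt and no reset: what is moved stays moved. The work goes in short steps, each a Python script; the robot and the scene stay as the last script left them, time stands still between calls to the robot, and variables do not carry over. Pictures are saved under pics/ and viewed, about 12 in all and at most 16, crops included, and the job is handed in when it is done.

```bash
ls; mkdir -p pics
cat > h.py <<'E'
import numpy as np, cv2
from rig import bot
from scipy.spatial.transform import Rotation as R
def q2R(q): return R.from_quat([q[1],q[2],q[3],q[0]])
def R2q(r):
    x,y,z,w=r.as_quat(); return [w,x,y,z]
def cam(name):
    s=bot.read_state(); c=bot.read_camera(name)
    c['f']=c['image'].shape[0]/2/np.tan(np.radians(c['fovy'])/2)
    if 'mount' in c:
        T=np.eye(4);T[:3,:3]=q2R(s['tool_rot']).as_matrix();T[:3,3]=s['ee_pos'];M=T@np.array(c['mount'])
        c['R'],c['t']=M[:3,:3],M[:3,3]
    else:
        a=np.array(c['attitude'],float); c['R']=q2R(a).as_matrix() if a.size==4 else a.reshape(3,3); c['t']=np.array(c['eye'],float)
    return c
def rays(c,uv):
    uv=np.atleast_2d(uv).astype(float)
    return np.c_[(uv[:,0]-c['cx'])/c['f'],(uv[:,1]-c['cy'])/c['f'],np.ones(len(uv))]@c['R'].T
def onz(c,uv,z):
    d=rays(c,uv); return c['t']+d*((z-c['t'][2])/d[:,2])[:,None]
def cloud(c):
    h,w=c['depth'].shape; v,u=np.mgrid[:h,:w]
    d=rays(c,np.c_[u.ravel(),v.ravel()]); return (c['t']+d*c['depth'].reshape(-1,1)).reshape(h,w,3)
def proj(c,p):
    q=(np.atleast_2d(p)-c['t'])@c['R']; return q[:,:2]/q[:,2:]*c['f']+[c['cx'],c['cy']]
E
python3 - <<'E'
from h import *
for n in ('scene','top'):
    c=cam(n); cv2.imwrite(f'pics/{n}0.png',c['image']); print(n,c['fovy'],c['t'],c['R'].round(3).tolist(),c['attitude'])
    P=cloud(c); np.save(f'{n}P.npy',P)
s=bot.read_state(); print(s)
print(cam('wrist')['mount'])
E
```

```text
pics
scene 42.54844687208096 [-455.67409211  853.9492191  1470.36344881] [[-0.576, -0.621, 0.532], [-0.818, 0.423, -0.39], [0.017, -0.66, -0.751]] [ 0.15528189 -0.43371567  0.82917585 -0.31661597]
top 54.4030314595515 [ 195.45374084  121.78189291 1577.45007671] [[0.023, -0.979, 0.203], [-1.0, -0.022, 0.009], [-0.004, -0.203, -0.979]] [-0.07458909  0.71124647 -0.69546498  0.06995283]
{'clock': 0.1, 'joint_positions': array([-1.30061830e+00,  3.00425051e-01,  1.52152672e+00, -8.96929325e-07,
        1.32067413e+00, -6.65962636e-02]), 'qvel': array([-0.000639  , -0.00153878, -0.00234171,  0.00119558, -0.00033941,
       -0.00049742]), 'effort': array([ 3.41249161e-04, -5.44377637e+01, -3.62372124e+01, -1.46539433e-04,
        3.06457092e-03,  3.47615799e-05]), 'ee_pos': array([ 181.69350362, -518.92437152,  249.76955537]), 'tool_rot': array([ 0.57695489, -0.57649392,  0.40941521, -0.40884838]), 'ft_force': array([-0.1283701 ,  0.33600818,  0.38347842]), 'moment': array([-0.01738923, -0.00355378,  0.06408579]), 'grip_width': 85.34729079678775}
[[ 9.99999413e-01 -1.06246154e-03  2.12566109e-04 -2.34327483e-01]
 [-5.26865021e-04 -3.05378281e-01  9.52230974e-01 -1.24011128e+02]
 [-9.46795714e-04 -9.52230527e-01 -3.05378662e-01  7.99607064e+01]
 [ 0.00000000e+00  0.00000000e+00  0.00000000e+00  1.00000000e+00]]
```

View pics/top0.png

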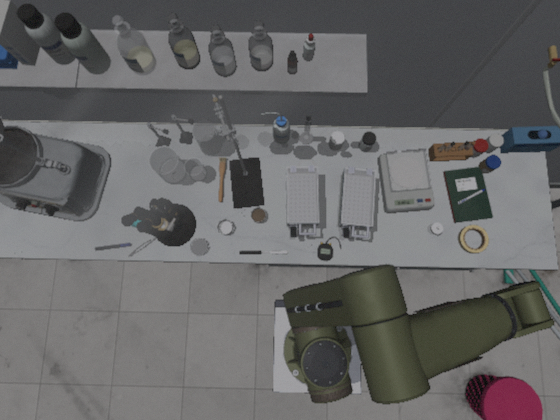

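View pics/scene0.png

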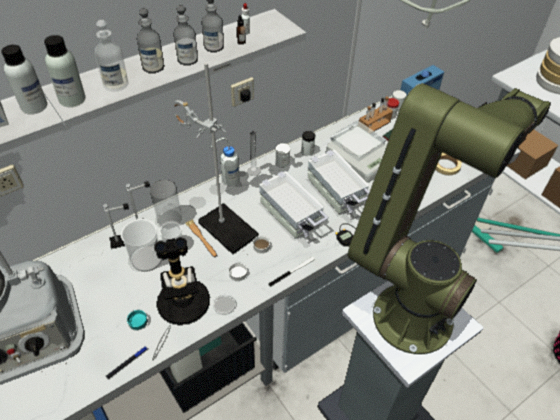

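Run:
```python
from h import *
a=cv2.imread('pics/top0.png'); cr=a[160:275,190:460]; cv2.imwrite('pics/crop1.png',cv2.resize(cr,None,fx=2.95,fy=2.95,interpolation=cv2.INTER_CUBIC))
c=cam('top'); P=cloud(c)
for uv in [(227,227),(259,215),(437,229),(200,247),(303,198),(358,200),(325,250),(250,252)]:
    print(uv,onz(c,uv,20).round(),P[uv[1],uv[0]].round())
```

```text
(227, 227) [[447. 350.  20.]] [450. 353.   0.]
(259, 215) [[497. 228.  20.]] [498. 228.  16.]
(437, 229) [[ 457. -459.   20.]] [ 453. -451.   43.]
(200, 247) [[367. 449.  20.]] [369. 453.   5.]
(303, 198) [[568.  58.  20.]] [548.  62. 106.]
(358, 200) [[ 565. -157.   20.]] [ 546. -142.  101.]
(325, 250) [[366. -28.  20.]] [367. -28.  19.]
(250, 252) [[352. 257.  20.]] [353. 258.  14.]
```

View pics/crop1.png

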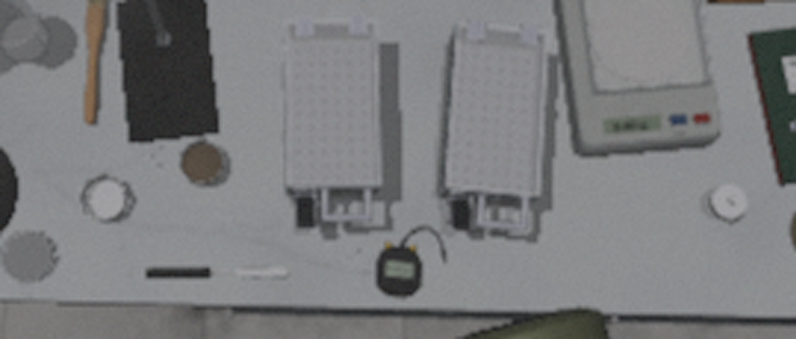

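```bash
cat >> h.py <<'E'
def down(yaw=0,lean=0,flip=False):
    # tool x along box x (yaw), tool y down; lean>0: hand leans back toward the robot (tips point ahead)
    M=np.array([[1,0,0],[0,0,1],[0,-1,0]]).T.astype(float)
    M=np.column_stack([[1,0,0],[0,0,-1],[0,1,0]]).astype(float)
    r=R.from_matrix(M)
    if flip: r=R.from_euler('z',np.pi)*r
    return R2q(R.from_euler('z',yaw)*R.from_euler('y',-lean)*r)
E
python3 - <<'E'
from h import *
t=cam('top')
hs=onz(t,[(307.3,232.2),(360.5,233.2)],65); print(hs.round())
ims=[]
for i,k in ((1,'R'),(0,'L')):
    p=[hs[i][0],hs[i][1],300]
    for fl in (False,True):
        print(k,fl,bot.ik(p,down(0,0,fl)))
    bot.move_to(p,down()); c=cam('wrist'); print(c['fovy'])
    np.savez(f'w_{k}.npz',**{a:c[a] for a in('image','depth','f','cx','cy','R','t')}); ims.append(c['image'])
cv2.imwrite('pics/w1.png',cv2.resize(np.vstack(ims),None,fx=.71,fy=.71,interpolation=cv2.INTER_AREA))
s=cam('top')['image']; cv2.imwrite('pics/top1.png',s); print(bot.read_state()['clock'])
E
```

```text
[[ 427.   42.   65.]
 [ 427. -156.   65.]]
R False [-4.31202469e-01  4.77154348e-02  1.70022313e+00 -4.44089210e-16
  1.39365409e+00 -4.31202469e-01]
R True None
66.66102913935154
L False [ 1.32620815e-02 -1.41020370e-02  1.76305769e+00 -4.44089210e-16
  1.39263700e+00  1.32620815e-02]
L True None
66.66102913935154
2.825
```

View pics/w1.png

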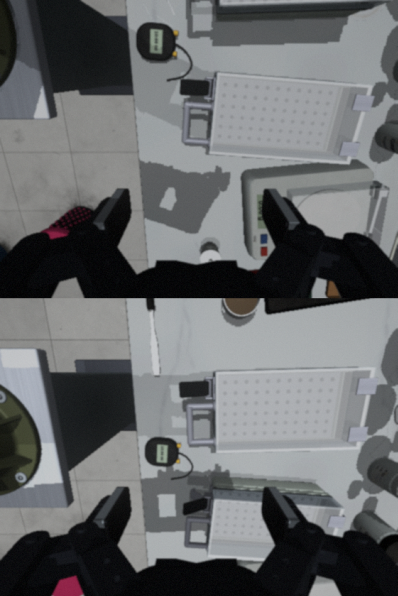

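View pics/top1.png

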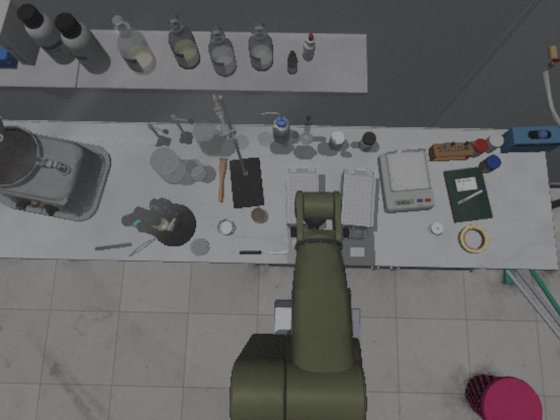

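Run:
```python
from h import *
for k,y0 in (('L',30),('R',-155)):
    c=dict(np.load(f'w_{k}.npz')); P=cloud(c); x,y,z=P[...,0],P[...,1],P[...,2]
    rim=(z>90)&(z<112)&(abs(y-y0)<110)&(x>420)&(x<720)&(c['depth']>0)
    r=cv2.minAreaRect(P[rim][:,:2].astype(np.float32)); print(k,'lid top',r, np.median(z[rim]),rim.sum())
    b=P[(z>35)&(z<95)&(abs(y-y0)<110)&(x>380)&(x<470)&(c['depth']>0)]
    H,ye,xe=np.histogram2d(b[:,1],b[:,0],bins=[np.arange(y0-80,y0+85,10),np.arange(390,475,7)])
    Z,_,_=np.histogram2d(b[:,1],b[:,0],bins=[ye,xe],weights=b[:,2])
    print('x',xe[:-1])
    for i in range(len(H)): print(int(ye[i]),(Z[i]/np.maximum(H[i],1)).astype(int))
```

```text
L lid top ((549.493896484375, 22.471519470214844), (257.9304504394531, 203.0489959716797), 1.5579907894134521) 102.39232669945227 26499
x [390 397 404 411 418 425 432 439 446 453 460 467]
-50 [0 0 0 0 0 0 0 0 0 0 0 0]
-40 [0 0 0 0 0 0 0 0 0 0 0 0]
-30 [0 0 0 0 0 0 0 0 0 0 0 0]
-20 [0 0 0 0 0 0 0 0 0 0 0 0]
-10 [0 0 0 0 0 0 0 0 0 0 0 0]
0 [ 0  0  0  0  0  0  0  0  0 84  0  0]
10 [ 0  0  0 93 94 94 94 93 94 93  0  0]
20 [ 0  0  0 93 93 92 93 92 92 80  0  0]
30 [ 0  0  0 93 93  0  0  0  0 68  0  0]
40 [ 0  0  0 93 93  0  0  0  0 68  0  0]
50 [ 0  0  0 93 93  0  0  0  0 73  0  0]
60 [ 0  0  0 93 93 92 93 93 93 85  0  0]
70 [ 0  0  0 93 93 93 93 93 93 89  0  0]
80 [ 0  0  0 94 93 89 85 80 79 80  0  0]
90 [ 0  0  0  0 93 90 86 82 79 79  0  0]
100 [ 0  0 94 94 93 89 85 81 79 79  0  0]
R lid top ((570.3182373046875, -172.35145568847656), (175.41946411132812, 311.81005859375), 85.43270874023438) 102.383452273628 25766
x [390 397 404 411 418 425 432 439 446 453 460 467]
-235 [0 0 0 0 0 0 0 0 0 0 0 0]
-225 [0 0 0 0 0 0 0 0 0 0 0 0]
-215 [0 0 0 0 0 0 0 0 0 0 0 0]
-205 [0 0 0 0 0 0 0 0 0 0 0 0]
-195 [ 0  0  0  0  0  0  0  0 85  0  0  0]
-185 [ 0  0 93 94 93 94 94 93 94  0  0  0]
-175 [ 0  0 93 93 93 93 93 93 77  0  0  0]
-165 [ 0  0 93 93  0  0  0  0 71  0  0  0]
-155 [ 0  0 93 93 93  0  0  0 73  0  0  0]
-145 [ 0  0 93 94 92  0  0  0 74  0  0  0]
-135 [ 0  0 92 94 93 92 92 93 91 90  0  0]
-125 [ 0  0  0 93 93 93 93 93 93 84  0  0]
-115 [ 0  0  0  0 94 90 85 80 80 82  0  0]
-105 [ 0  0  0  0 94 91 87 82 78 83  0  0]
-95 [ 0  0  0  0 94 91 87 82 78 83  0  0]
-85 [ 0  0  0  0 93  0  0 80 81 80  0  0]
```

Run:
```python
from h import *
for k,y0,hy in (('L',35,44),('R',-160,-156)):
    c=dict(np.load(f'w_{k}.npz')); P=cloud(c); x,y,z=P[...,0],P[...,1],P[...,2]
    rim=((z>97)&(z<108)&(abs(y-hy)<85)&(x>420)&(x<700)&(c['depth']>0)).astype(np.uint8)
    n,l,st,_=cv2.connectedComponentsWithStats(rim); j=1+st[1:,4].argmax()
    r=cv2.minAreaRect(P[l==j][:,:2].astype(np.float32)); print(k,r)
    m=(z>88)&(z<98)&(abs(y-hy)<20)&(x>400)&(x<435)&(c['depth']>0)
    b=P[m]; p=np.polyfit(b[:,1],b[:,0],1); print('bar',b.mean(0),b[:,2].max(),'yaw',-np.arctan(p[0]),'x at mid',np.polyval(p,hy))
    m=(z>88)&(z<98)&(x>400)&(x<418)&(abs(y-hy)<60); print(np.percentile(P[m][:,1],[1,99]))
```

```text
L ((565.5291748046875, 65.43710327148438), (223.53536987304688, 118.02153778076172), 1.5579907894134521)
bar [419.29800715  44.06222102  94.23847843] 97.37897793903545 yaw 0.029968481456194 x at mid 419.2998723808336
[ 17.00584664 103.523377  ]
R ((561.4227294921875, -142.85116577148438), (118.02845001220703, 223.9728546142578), 85.44233703613281)
bar [ 416.4567378  -159.99612334   94.29253953] 96.90043684921568 yaw 0.21865015590491987 x at mid 415.5687891879355
[-177.23445673 -115.90201185]
```

```bash
cat >> h.py <<'E'
BOX={'L':dict(h=np.array([418.,45.,90.]),yaw=0.028),'R':dict(h=np.array([413.5,-152.5,90.]),yaw=-0.08)}
PHI=np.arcsin(30/260)
def hpos(k,th):
    B=BOX[k]; d=np.array([np.cos(B['yaw']),np.sin(B['yaw']),0])
    hinge=B['h']+d*260*np.cos(PHI); hinge[2]=60
    return hinge-d*260*np.cos(th+PHI)+np.array([0,0,260*np.sin(th+PHI)])
def lean(th): return 0.85*np.clip(th/1.4,0,1)
def pose(k,th,back=0):
    l=lean(th); B=BOX[k]; a=np.array([np.cos(B['yaw'])*np.sin(l),np.sin(B['yaw'])*np.sin(l),-np.cos(l)])
    return hpos(k,th)-a*back, down(B['yaw'],l)
def swing(k,ths,speed=100,back=3):
    for th in ths:
        p,q=pose(k,th,back); bot.servo_line(p,q,speed=speed); s=bot.read_state()
        print('th %.2f F %s w %.1f t %.1f'%(th,s['ft_force'].round(1),s['grip_width'],s['clock']))
E
python3 - <<'E'
from h import *
for k in 'LR':
    for th in (0,.5,1,1.3,1.6): 
        j=bot.ik(*pose(k,th,3)); print(k,th,None if j is None else j.round(2), bot.ik(*pose(k,th,80)) is not None)
E
```

```text
L 0 [ 0.02  0.23  2.02 -0.    0.89 -0.01] True
L 0.5 [ 0.02  0.01  1.98  0.    0.85 -0.01] True
L 1 [ 0.02  0.03  1.82  0.01  0.68 -0.01] True
L 1.3 [ 0.02  0.13  1.72  0.01  0.5  -0.01] True
L 1.6 [ 0.02  0.29  1.55  0.01  0.45 -0.01] True
R 0 [-0.44  0.27  1.97 -0.    0.9  -0.36] True
R 0.5 [-0.46  0.06  1.93  0.14  0.88 -0.45] True
R 1 [-0.43  0.08  1.77  0.29  0.73 -0.51] True
R 1.3 [-0.4   0.17  1.67  0.42  0.57 -0.59] True
R 1.6 [-0.36  0.33  1.5   0.43  0.52 -0.56] True
```

Run:
```python
from h import *
k='L'
bot.move_gripper(26,40)
p,q=pose(k,0,80); bot.move_to(p,q)
p,q=pose(k,0,3)
print(bot.servo_line(p,q,speed=80,until_force=8), bot.read_state()['ee_pos'])
bot.move_gripper(0,40); s=bot.read_state(); print(s['grip_width'],s['ft_force'],s['clock'])
if 6<s['grip_width']<14: swing(k,[.1,.25,.4,.55,.7])
c=cam('scene'); cv2.imwrite('pics/s2.png',c['image'])
```

```text
False [418.26253554  45.00921987  93.4056101 ]
8.600458292401683 [-8.58878267 -0.37996169  9.8755645 ] 5.4
th 0.10 F [-6.  -1.2 -0.6] w 8.2 t 5.8
th 0.25 F [-15.6  -1.6   4.1] w 8.4 t 6.3
th 0.40 F [-36.3  -2.   17.5] w 8.3 t 6.9
th 0.55 F [-33.1  -1.9  25.1] w 8.3 t 7.4
th 0.70 F [-17.1  -0.8  14.1] w 8.1 t 8.0
```

View pics/s2.png

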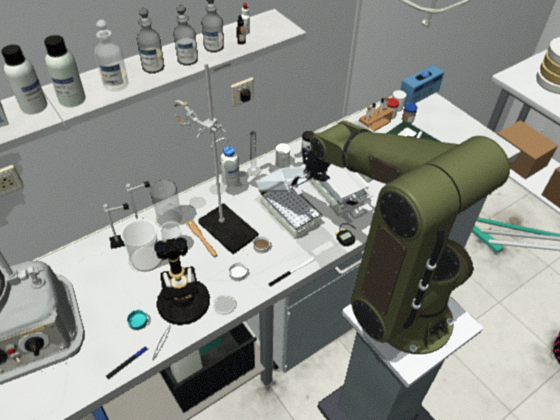

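Run:
```python
from h import *
k='L'
bot.move_gripper(26)
s=bot.read_state(); print(s['ft_force'].round(1))
p,q=pose(k,.7,70); bot.servo_line(p,q,speed=150)
bot.dwell(1.2)
c=cam('wrist'); c2=cam('scene')
uv=proj(c,[hpos(k,.7),hpos(k,0)]); print('proj bar at .7, at 0:',uv.round())
u2=proj(c2,[hpos(k,.7),hpos(k,0)]).round(); print(u2)
np.savez('w_rel.npz',**{a:c[a] for a in('image','depth','f','cx','cy','R','t')})
cv2.imwrite('pics/rel.png',c['image']); print(bot.read_state()['clock'],s['ft_force'])
```

```text
[-2.3 -0.6  0.8]
proj bar at .7, at 0: [[274. 231.]
 [134. 188.]]
[[308. 173.]
 [321. 220.]]
10.225 [-2.25976632 -0.57831227  0.7568517 ]
```

View pics/rel.png

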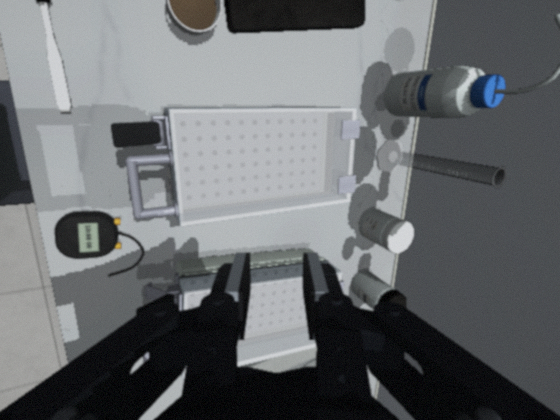

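```bash
cat >> h.py <<'E'
def swing2(k,ths,speed=100,back=3,r=0.):
    yaw=BOX[k]['yaw']; d=np.array([np.cos(yaw),np.sin(yaw),0])
    for th in ths:
        a=th+PHI; rad=-d*np.cos(a)+np.array([0,0,np.sin(a)]); tan=d*np.sin(a)+np.array([0,0,np.cos(a)])
        p,q=pose(k,th,back); bot.servo_line(p+rad*r,q,speed=speed); s=bot.read_state(); F=s['ft_force']
        print('th %.2f r %.1f Fr %.1f Ft %.1f Fy %.1f w %.1f t %.1f'%(th,r,F@rad,F@tan,F[1],s['grip_width'],s['clock']))
        if not 6<s['grip_width']<14: print('LOST'); return None
        r+=np.clip(F@rad/12,-2,2)
    return r
def grab(k,th=0):
    bot.move_gripper(26,40)
    p,q=pose(k,th,80); bot.move_to(p,q)
    p,q=pose(k,th,3); f=bot.servo_line(p,q,speed=100,until_force=10)
    bot.move_gripper(0,40); s=bot.read_state(); print('grab',f,s['grip_width'],s['ft_force'].round(1)); return 6<s['grip_width']<14
E
python3 - <<'E'
from h import *
if grab('L'): print(swing2('L',np.arange(.1,1.61,.1)))
E
```

```text
grab False 7.9191010469619005 [-10.9  -1.1  11.5]
th 0.10 r 0.0 Fr 7.7 Ft -1.5 Fy -0.8 w 8.6 t 12.7
th 0.20 r 0.6 Fr 6.3 Ft -1.9 Fy -0.4 w 8.5 t 13.1
th 0.30 r 1.2 Fr 10.6 Ft -2.9 Fy -1.8 w 8.5 t 13.5
th 0.40 r 2.1 Fr 12.8 Ft -2.3 Fy 0.1 w 8.6 t 13.9
th 0.50 r 3.1 Fr 9.3 Ft -2.9 Fy -1.1 w 8.6 t 14.3
th 0.60 r 3.9 Fr 10.1 Ft -1.2 Fy -0.7 w 8.4 t 14.8
th 0.70 r 4.7 Fr 1.1 Ft 0.1 Fy 0.5 w 8.2 t 15.2
th 0.80 r 4.8 Fr 4.1 Ft -0.9 Fy 0.8 w 8.2 t 15.6
th 0.90 r 5.2 Fr 0.0 Ft -1.0 Fy 0.3 w 8.0 t 16.0
th 1.00 r 5.2 Fr -0.3 Ft -1.3 Fy 0.8 w 8.3 t 16.4
th 1.10 r 5.1 Fr -1.3 Ft -0.5 Fy -0.1 w 8.0 t 16.8
th 1.20 r 5.0 Fr 0.3 Ft -2.1 Fy 0.2 w 8.1 t 17.2
th 1.30 r 5.1 Fr -0.5 Ft -0.2 Fy 0.0 w 8.1 t 17.7
th 1.40 r 5.0 Fr -3.1 Ft -0.3 Fy -0.3 w 7.9 t 18.1
th 1.50 r 4.8 Fr -4.3 Ft -0.5 Fy 0.4 w 7.7 t 18.5
th 1.60 r 4.4 Fr -6.0 Ft -0.2 Fy 0.2 w 8.0 t 18.9
3.8965597369465153
```

Run:
```python
from h import *
def leave(k):
    bot.move_gripper(26); p,q=pose(k,1.6,80); bot.servo_line(p,q,speed=150)
leave('L')
bot.move_to([420,-60,380],down(0,.3))
if grab('R'):
    if swing2('R',np.r_[np.arange(.1,1.61,.1),1.65],r=1): leave('R')
p=[420,-50,400]; bot.move_to(p,down(0,0.3)); print(bot.read_state()['clock'])
c=cam('scene'); cv2.imwrite('pics/s3.png',c['image'][100:320,180:460]); c=cam('top')
P=cloud(c); z=P[...,2]
for k,y in(('L',65),('R',-143)):
    m=(z>150)&(abs(P[...,1]-y)<90)&(P[...,0]>560)&(P[...,0]<760)&(c['depth']>0); print(k,m.sum(),P[m].min(0) if m.any() else 0,P[m].max(0) if m.any() else 0)
a=cv2.imread('pics/s3.png'); cv2.imwrite('pics/s3.png',cv2.resize(a,None,fx=2.7,fy=2.7,interpolation=2))
```

```text
grab False 8.506622328750543 [-22.4   1.2  17.6]
th 0.10 r 1.0 Fr 12.8 Ft 1.8 Fy -2.4 w 8.1 t 23.6
th 0.20 r 2.1 Fr 9.5 Ft 2.4 Fy -0.2 w 8.0 t 24.1
th 0.30 r 2.9 Fr 10.0 Ft 1.3 Fy 0.6 w 7.9 t 24.5
th 0.40 r 3.7 Fr 9.7 Ft 1.9 Fy 0.8 w 8.3 t 24.9
th 0.50 r 4.5 Fr 12.5 Ft 0.9 Fy 1.4 w 7.8 t 25.3
th 0.60 r 5.5 Fr 9.1 Ft 1.6 Fy 1.6 w 8.2 t 25.7
th 0.70 r 6.3 Fr -0.9 Ft 3.0 Fy 1.4 w 8.3 t 26.1
th 0.80 r 6.2 Fr -0.0 Ft 2.6 Fy 1.6 w 8.4 t 26.5
th 0.90 r 6.2 Fr 1.6 Ft 2.0 Fy 2.8 w 8.3 t 26.9
th 1.00 r 6.4 Fr -1.7 Ft 3.0 Fy 0.8 w 8.3 t 27.4
th 1.10 r 6.2 Fr -3.1 Ft 2.5 Fy 0.7 w 8.2 t 27.8
th 1.20 r 6.0 Fr -2.4 Ft 2.7 Fy 1.1 w 8.5 t 28.2
th 1.30 r 5.8 Fr -1.1 Ft 2.8 Fy 1.3 w 8.1 t 28.6
th 1.40 r 5.7 Fr -5.1 Ft 3.3 Fy 0.5 w 8.2 t 29.0
th 1.50 r 5.3 Fr -7.2 Ft 3.7 Fy 1.5 w 7.6 t 29.4
th 1.60 r 4.7 Fr -8.8 Ft 3.9 Fy 0.7 w 8.1 t 29.9
th 1.65 r 3.9 Fr -20.1 Ft -22.8 Fy 4.9 w 8.1 t 30.1
32.2083
L 2296 [673.54651831 -24.99794386 150.21420329] [759.99816433 154.14582884 675.39351683]
R 1041 [ 674.45548087 -212.33931048  150.1395121 ] [759.63746484 -53.08052992 613.57507231]
```

View pics/s3.png

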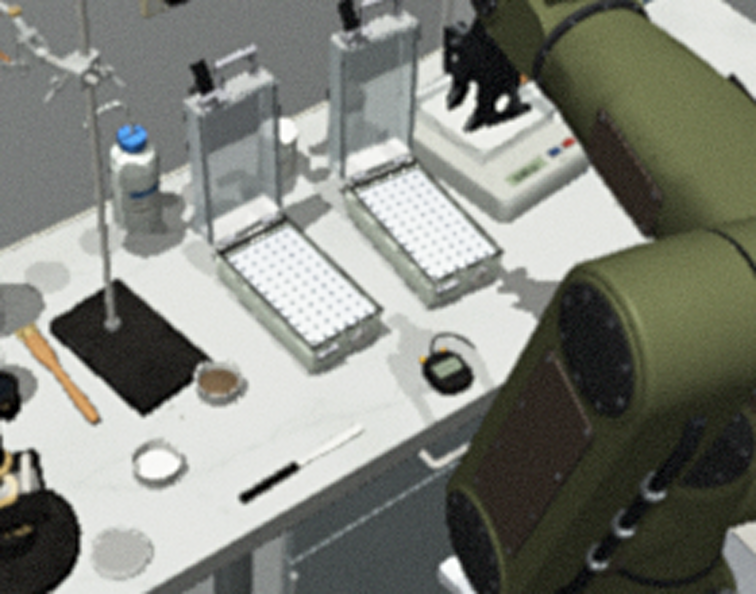

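Run:
```python
from h import *
Q=down(np.pi/2)
for n,p in (('plate',[500,65,330]),('tins',[420,290,330])):
    print(bot.ik(p,Q)); bot.move_to(p,Q); c=cam('wrist')
    np.savez(f'w_{n}.npz',**{a:c[a] for a in('image','depth','f','cx','cy','R','t')}); cv2.imwrite(f'pics/{n}.png',c['image'])
    P=cloud(c); x,y,z=P.transpose(2,0,1); ok=c['depth']>0
    if n=='plate':
        m=ok&(abs(z-51)<4)&(abs(y-65)<75)&(x>430)&(x<690)
    else:
        m=ok&(z>18)&(z<34)&(x>380)&(x<560)&(y>170)&(y<420)
    k,l,st,ce=cv2.connectedComponentsWithStats(cv2.morphologyEx(m.astype(np.uint8),cv2.MORPH_CLOSE,np.ones((3,3))))
    for j in range(1,k):
        if st[j,4]>60:
            q=P[(l==j)&m]; e,rr=cv2.minEnclosingCircle(q[:,:2].astype(np.float32))
            print(n,st[j],cv2.minAreaRect(q[:,:2].astype(np.float32)),e,rr,np.percentile(q[:,2],[5,50,95]))
print(bot.read_state()['clock'])
```

```text
[ 5.66219135e-02  1.45832420e-01  1.52434314e+00 -4.44089210e-16
  1.47141709e+00 -1.51417441e+00]
plate [  232   138    86   140 10545] ((560.5995483398438, 65.49979400634766), (192.81951904296875, 106.58900451660156), 1.5833353996276855) (557.7952880859375, 66.23749542236328) 106.58688354492188 [49.13325638 50.42631917 51.81751707]
[ 5.32534319e-01  1.60198282e-01  1.50787263e+00 -4.44089210e-16
  1.47352175e+00 -1.03826201e+00]
tins [306 162  44  43 273] ((448.6472473144531, 360.2134094238281), (59.18801498413086, 57.87892532348633), 46.20671463012695) (448.39251708984375, 360.4189147949219) 29.883628845214844 [18.88936126 25.60941827 27.38398708]
tins [214 205  41  49 329] ((515.3209228515625, 231.77978515625), (72.34388732910156, 58.58866882324219), 28.130786895751953) (518.0526123046875, 229.74008178710938) 38.861175537109375 [18.39842742 25.07209655 27.37927828]
tins [257 240  30  14 151] ((546.668212890625, 282.41766357421875), (21.194921493530273, 43.42374801635742), 0.5607268214225769) (547.4368896484375, 282.38031005859375) 21.828685760498047 [18.01331298 18.26709971 18.91994395]
34.5167
```

View pics/tins.png

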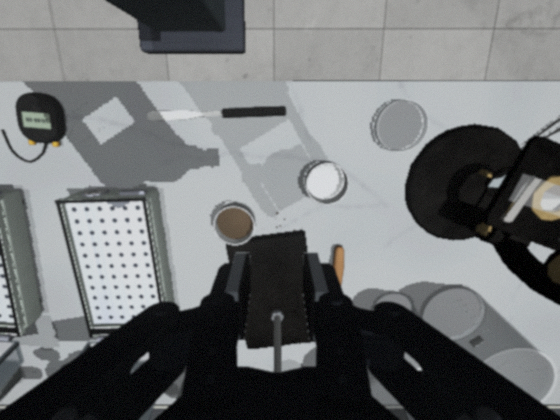

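```bash
cat >> h.py <<'E'
PL=np.array([560.6,65.5]); PY=0.0276
def fitcirc(q):
    from scipy.optimize import least_squares
    f=lambda v: np.hypot(q[:,0]-v[0],q[:,1]-v[1])-v[2]
    return least_squares(f,[*q.mean(0)[:2],30],loss='soft_l1').x
def pick(xy,yaw):
    Q=down(yaw); bot.move_gripper(85,30)
    bot.move_to([*xy,150],Q); print('down stop',bot.servo_line([*xy,22],Q,speed=120,until_force=8))
    bot.move_gripper(0,30); w=bot.read_state()['grip_width']; print('w',w)
    bot.servo_line([*xy,160],Q,speed=150); s=bot.read_state(); print('lifted w',s['grip_width']); return abs(s['grip_width']-60)<5
def place(bx):
    xy=PL+bx*np.array([np.cos(PY),np.sin(PY)]); Q=down(PY+np.pi/2)
    bot.move_to([*xy,160],Q); print('w over',bot.read_state()['grip_width'])
    print(bot.servo_line([*xy,80],Q,speed=120), bot.servo_line([*xy,70],Q,speed=30,until_force=3), bot.read_state()['ee_pos'].round(1))
    bot.move_gripper(73); bot.servo_line([*xy,170],Q,speed=120); print(bot.read_state()['clock'])
E
python3 - <<'E'
from h import *
c=dict(np.load('w_tins.npz')); P=cloud(c); x,y,z=P.transpose(2,0,1)
m=(z>22)&(z<30)&(np.hypot(x-503,y-228)<42); print('brown',fitcirc(P[m]),m.sum())
m=(z>22)&(z<30)&(np.hypot(x-448,y-360)<42); w=fitcirc(P[m]); print('white',w)
if abs(w[2]-29.5)<2 and pick(w[:2],np.pi/2): place(20)
E
```

```text
brown [509.06166925 229.08519561  28.64681597] 193
white [448.18149743 360.01371524  28.62008117]
down stop False
w 57.25337590295863
lifted w 56.94462280702037
w over 56.794033990003506
False True [581.   66.1  72.4]
42.225
```

Run:
```python
from h import *
bot.move_gripper(85); bot.move_to([455,225,300],down(np.pi/2)); c=cam('wrist'); P=cloud(c); x,y,z=P.transpose(2,0,1)
cv2.imwrite('pics/brown.png',c['image'])
m=(z>22)&(z<30)&(np.hypot(x-509,y-229)<60)&(c['depth']>0); w=fitcirc(P[m]); print('brown',w,m.sum())
m=(z>22)&(z<30)&(np.hypot(x-w[0],y-w[1])<36)&(c['depth']>0); w=fitcirc(P[m]); print('brown',w,m.sum(),P[m].min(0),P[m].max(0))
m=(z>12)&(z<21.5)&(np.hypot(x-w[0],y-w[1])<90)&(c['depth']>0)&(x>w[0]); print('base xmin',np.percentile(x[m],1),[ (yy,np.percentile(x[m&(abs(y-yy)<6)],3).round()) for yy in range(200,300,12) if (m&(abs(y-yy)<6)).sum()>20])
m=(z>72)&(z<80)&(np.hypot(x-581,y-66)<45)&(c['depth']>0); print('white',fitcirc(P[m]) if m.sum()>20 else m.sum())
```

```text
brown [509.24920213 228.86614304  28.63301352] 229
brown [509.24920213 228.86614304  28.63301352] 229 [480.39254225 199.56850876  22.03604023] [539.03608822 258.5939204   28.11489646]
base xmin 510.5690032140529 [(212, np.float64(510.0)), (224, np.float64(511.0)), (236, np.float64(511.0)), (248, np.float64(512.0)), (260, np.float64(535.0)), (272, np.float64(535.0)), (284, np.float64(533.0)), (296, np.float64(531.0))]
white [580.46107479  67.44626261  28.61962432]
```

View pics/brown.png

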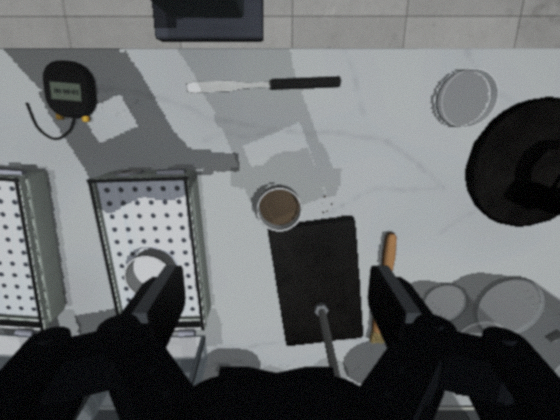

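Run:
```python
from h import *
if pick([509.2,228.9],np.radians(108)): place(-50)
bot.move_to([470,65,330],down(np.pi/2)); c=cam('wrist'); P=cloud(c); x,y,z=P.transpose(2,0,1); cv2.imwrite('pics/placed.png',c['image'])
for bx in (20,-50):
    a=PL+bx*np.array([np.cos(PY),np.sin(PY)])
    m=(z>71)&(z<81)&(np.hypot(x-a[0],y-a[1])<40)&(c['depth']>0); w=fitcirc(P[m]); d=w[:2]-PL; print(w,'in plate',d[0]+PY*d[1],d[1]-PY*d[0],np.percentile(z[m],[5,95]))
np.savez('w_pl.npz',**{a:c[a] for a in('image','depth','f','cx','cy','R','t')})
t=cam('top'); cv2.imwrite('pics/top2.png',t['image'])
```

```text
down stop False
w 57.10419975676672
lifted w 57.12489384859435
w over 57.183505896966885
False True [511.1  64.2  72.3]
50.2
[580.53816091  67.18753479  28.59560777] in plate 19.984736868399274 1.1372415460679721 [71.59000775 77.30374705]
[510.33014695  65.06015379  28.61490116] in plate -50.28199280923162 0.9476017365594129 [71.9037896  77.44077671]
```

View pics/placed.png

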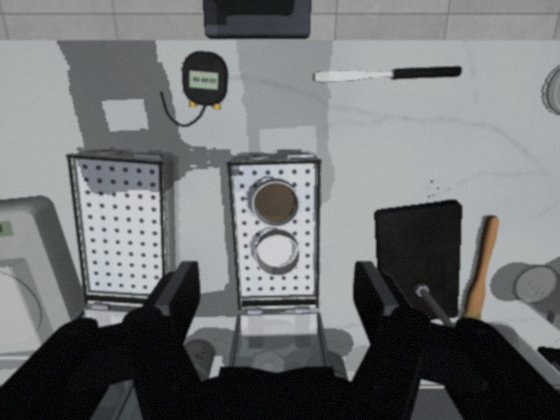

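Run:
```python
from h import *
a=cv2.imread('pics/scene0.png')[170:390,60:290]; b=cv2.imread('pics/top1.png')[120:270,370:560]; d=cv2.imread('pics/top1.png')[120:270,0:260]
r=lambda i,w,h: cv2.resize(i,(w,h),interpolation=2)
cv2.imwrite('pics/mix.png',np.vstack([np.hstack([r(a,400,340),r(b,400,340)]),r(d,800,255)[:, :800]]))
```

```text
(no output)
```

View pics/mix.png

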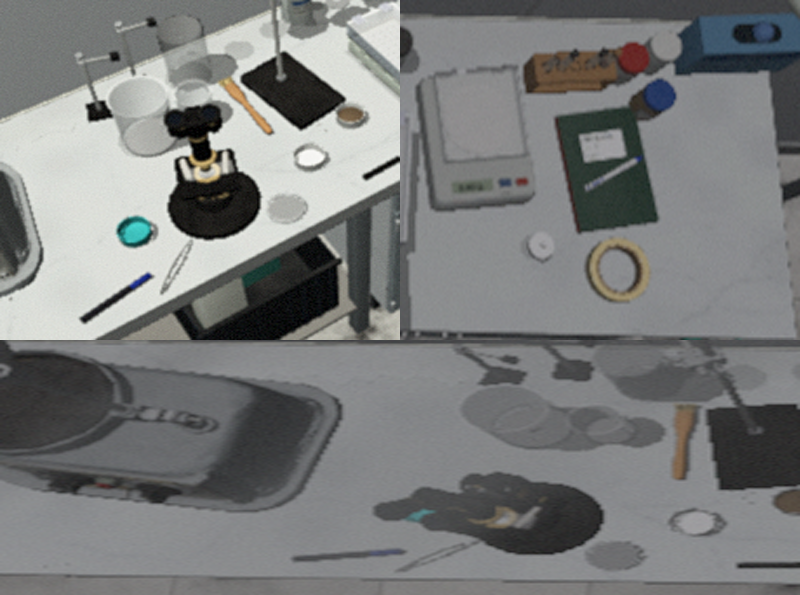

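```bash
cat >> h.py <<'E'
def radv(k,th):
    yaw=BOX[k]['yaw']; a=th+PHI; return np.array([-np.cos(yaw)*np.cos(a),-np.sin(yaw)*np.cos(a),np.sin(a)])
def shut(k,r=4.):
    bot.move_gripper(26,40); p,q=pose(k,1.65,85); o=radv(k,1.65)*r
    bot.move_to(p+o+[-80,0,60],q); bot.servo_line(p+o,q)
    p,q=pose(k,1.65,3); f=bot.servo_line(p+o,q,speed=100,until_force=10)
    bot.move_gripper(0,40); s=bot.read_state(); print('grab',f,s['grip_width'],s['ft_force'].round(1))
    if not 6<s['grip_width']<14: return
    r=swing2(k,np.r_[np.arange(1.55,.04,-.1),.02,0],r=r)
    if r is None: return
    bot.move_gripper(26); p,q=pose(k,0,90); bot.servo_line(p+radv(k,0)*r,q,speed=150); return r
E
python3 - <<'E'
from h import *
print(shut('L')); print(bot.read_state()['clock'])
E
```

```text
grab False 8.39937857511063 [-26.7  -1.2  -6.3]
th 1.55 r 4.0 Fr -22.2 Ft 1.1 Fy -0.7 w 8.1 t 55.4
th 1.45 r 2.2 Fr -18.6 Ft 0.5 Fy 0.9 w 8.1 t 55.8
th 1.35 r 0.6 Fr -7.3 Ft 0.5 Fy 2.5 w 8.1 t 56.2
th 1.25 r -0.0 Fr 8.7 Ft -0.2 Fy 1.7 w 8.3 t 56.6
th 1.15 r 0.7 Fr 7.7 Ft -0.5 Fy 1.4 w 8.0 t 57.0
th 1.05 r 1.4 Fr 6.9 Ft -0.3 Fy 2.0 w 8.4 t 57.4
th 0.95 r 1.9 Fr 6.4 Ft -0.7 Fy 1.2 w 8.2 t 57.8
th 0.85 r 2.5 Fr 0.9 Ft -0.3 Fy 0.9 w 7.7 t 58.2
th 0.75 r 2.5 Fr -9.4 Ft -1.2 Fy 0.1 w 8.2 t 58.6
th 0.65 r 1.8 Fr 4.4 Ft -1.1 Fy -0.4 w 8.0 t 59.0
th 0.55 r 2.1 Fr 3.1 Ft -0.2 Fy -1.4 w 7.9 t 59.5
th 0.45 r 2.4 Fr 0.0 Ft -0.5 Fy -1.5 w 8.1 t 59.9
th 0.35 r 2.4 Fr -2.4 Ft -1.1 Fy -0.0 w 8.7 t 60.3
th 0.25 r 2.2 Fr -2.3 Ft -1.2 Fy 0.3 w 8.3 t 60.7
th 0.15 r 2.0 Fr -3.2 Ft -1.7 Fy 0.7 w 8.2 t 61.1
th 0.05 r 1.7 Fr -5.3 Ft -0.7 Fy 0.5 w 8.2 t 61.5
th 0.02 r 1.3 Fr -3.5 Ft -0.9 Fy 0.3 w 8.3 t 61.7
th 0.00 r 1.0 Fr 7.3 Ft 18.4 Fy -0.1 w 8.3 t 62.0
1.6022599749691104
63.0417
```

Run:
```python
from h import *
print(shut('R'))
bot.move_to([400,-50,330],down()); c=cam('wrist'); P=cloud(c); x,y,z=P.transpose(2,0,1); cv2.imwrite('pics/shut.png',c['image'])
for k in 'LR':
    h=BOX[k]['h']; m=(c['depth']>0)&(abs(y-h[1])<18)&(abs(x-h[0])<9)&(z>70); print(k,'bar',P[m].mean(0).round(1),np.percentile(z[m],[50,90]))
    m=(c['depth']>0)&(abs(y-h[1]-52)<9)&(x>395)&(x<460)&(z>50)
    for xx in range(395,460,6):
        mm=m&(abs(x-xx)<3)
        if mm.sum()>3: print(xx,mm.sum(),np.median(z[mm]).round(1),np.median(y[mm]).round(1))
t=cam('top')['image']; print(bot.read_state()['clock'])
```

```text
grab False 8.4950637112859 [-34.    3.7  -7.3]
th 1.55 r 4.0 Fr -24.0 Ft -2.6 Fy -1.3 w 8.3 t 67.1
th 1.45 r 2.0 Fr -22.5 Ft -4.6 Fy -0.8 w 8.3 t 67.5
th 1.35 r 0.1 Fr -10.2 Ft -2.8 Fy 1.1 w 7.8 t 68.0
th 1.25 r -0.7 Fr 8.1 Ft -2.5 Fy 3.4 w 8.6 t 68.4
th 1.15 r -0.0 Fr 12.9 Ft -3.8 Fy 5.4 w 8.4 t 68.8
th 1.05 r 1.0 Fr 15.2 Ft -3.2 Fy 4.6 w 8.3 t 69.2
th 0.95 r 2.3 Fr 14.9 Ft -4.2 Fy 2.9 w 8.1 t 69.6
th 0.85 r 3.5 Fr 18.2 Ft -3.7 Fy 3.4 w 8.1 t 70.0
th 0.75 r 5.1 Fr 13.0 Ft -4.2 Fy 1.6 w 8.1 t 70.4
th 0.65 r 6.1 Fr 8.3 Ft -3.5 Fy -1.9 w 7.9 t 70.8
th 0.55 r 6.8 Fr 1.4 Ft -4.9 Fy -4.7 w 8.1 t 71.2
th 0.45 r 7.0 Fr -8.5 Ft -3.4 Fy -7.6 w 8.2 t 71.7
th 0.35 r 6.2 Fr -7.8 Ft -3.7 Fy -7.0 w 8.5 t 72.1
th 0.25 r 5.6 Fr -9.4 Ft -4.5 Fy -7.0 w 8.0 t 72.5
th 0.15 r 4.8 Fr -11.4 Ft -5.1 Fy -6.2 w 8.1 t 72.9
th 0.05 r 3.9 Fr -9.8 Ft -4.1 Fy -5.4 w 8.0 t 73.3
th 0.02 r 3.1 Fr -5.7 Ft 0.0 Fy -4.5 w 8.0 t 73.6
th 0.00 r 2.6 Fr 5.4 Ft 19.9 Fy -3.1 w 8.0 t 73.8
3.022480038936877
L bar [419.   45.   94.3] [94.51206974 95.78096821]
407 121 100.1 97.1
413 119 98.6 96.9
419 108 95.3 97.2
425 128 91.9 95.4
431 129 88.6 95.9
437 108 85.1 96.8
443 109 81.7 97.2
449 81 77.5 96.5
455 209 90.5 97.1
R bar [ 413.3 -153.4   94. ] [94.26638875 95.67532572]
407 30 101.8 -98.0
413 59 101.6 -97.8
419 54 98.0 -96.8
425 67 93.4 -96.9
431 59 90.3 -98.0
437 56 86.1 -98.6
443 53 82.2 -99.6
449 61 77.6 -101.6
455 127 90.6 -100.0
75.7417
```

View pics/shut.png

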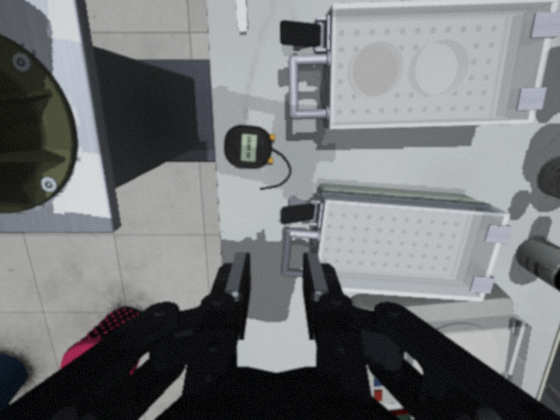

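Run:
```python
from h import *
k='L'; yaw=BOX[k]['yaw']; d=np.array([np.cos(yaw),np.sin(yaw)]); n=np.array([-d[1],d[0]])
xy=BOX[k]['h'][:2]+[1,0]-9*d+52*n; Q=down(yaw)
bot.move_gripper(0,40); bot.move_to([*xy,170],Q); bot.servo_line([*xy,125],Q)
print(bot.servo_line([*xy,84],Q,speed=40,until_force=20),bot.read_state()['ee_pos'],bot.read_state()['ft_force'])
bot.servo_line([*xy,180],Q); bot.move_to([400,20,330],down()); c=cam('wrist'); P=cloud(c); x,y,z=P.transpose(2,0,1); cv2.imwrite('pics/press.png',c['image'])
for kk in 'LR':
    h=BOX[kk]['h']; m=(c['depth']>0)&(abs(y-h[1]-52)<9)&(x>390)&(x<460)&(z>50)
    print(kk,[(xx,np.median(z[m&(abs(x-xx)<3)]).round(1)) for xx in range(395,455,6) if (m&(abs(x-xx)<3)).sum()>3])
    m=(c['depth']>0)&(abs(y-h[1])<18)&(abs(x-h[0])<9)&(z>70); print('bar',np.median(z[m]))
print(bot.read_state()['clock'])
```

```text
True [408.43393827  96.80089919  90.69260129] [-10.90207496  -1.61483373  24.53319451]
L [(401, np.float64(70.0)), (407, np.float64(71.4)), (413, np.float64(72.8)), (419, np.float64(74.1)), (425, np.float64(75.2)), (431, np.float64(76.4)), (437, np.float64(77.8)), (443, np.float64(78.2)), (449, np.float64(77.4))]
bar 387.1657783819114
R [(419, np.float64(51.0)), (425, np.float64(54.6)), (431, np.float64(60.4)), (437, np.float64(85.7)), (443, np.float64(82.6)), (449, np.float64(77.4))]
bar nan
79.7583
  return _methods._mean(a, axis=axis, dtype=dtype,
  ret = ret.dtype.type(ret / rcount)
```

View pics/press.png

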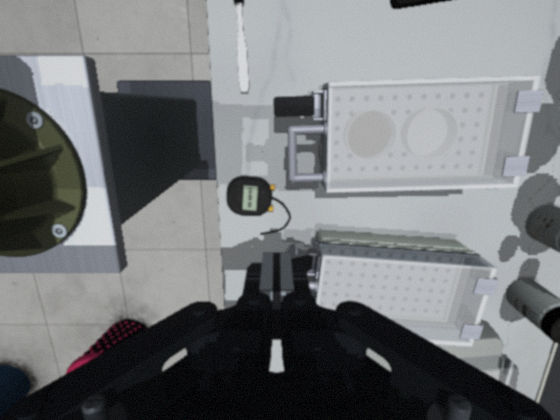

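Run:
```python
from h import *
k='L'; yaw=BOX[k]['yaw']; Q=down(yaw); xy=[405.5,97]
bot.move_to([*xy,170],Q); bot.servo_line([*xy,100],Q)
print(bot.servo_line([*xy,82],Q,speed=25,until_force=30),bot.read_state()['ee_pos'],bot.read_state()['ft_force'])
bot.servo_line([*xy,200],Q); bot.move_to([350,-60,400],down(0,0)); c=cam('wrist'); P=cloud(c); x,y,z=P.transpose(2,0,1); ok=c['depth']>0
for kk in 'LR':
    h=BOX[kk]['h']; m=ok&(abs(y-h[1]-52)<9)&(x>390)&(x<460)&(z>50)
    print(kk,[(xx,np.median(z[m&(abs(x-xx)<3)]).round(1)) for xx in range(395,455,6) if (m&(abs(x-xx)<3)).sum()>3])
    m=ok&(abs(y-h[1])<18)&(abs(x-h[0])<9)&(z>70)&(z<130); print('bar',np.median(z[m]) if m.any() else None)
bot.move_to([250,-400,350],down(-.8)); c=cam('scene'); cv2.imwrite('pics/end.png',c['image']); print(bot.read_state()['clock'])
```

```text
True [406.41452123  97.17446453  89.94170379] [-11.75770161  -2.59740475  29.6019277 ]
L [(401, np.float64(70.1)), (407, np.float64(71.3)), (413, np.float64(72.7)), (419, np.float64(74.0)), (425, np.float64(75.0)), (431, np.float64(76.5)), (437, np.float64(77.5)), (443, np.float64(78.1)), (449, np.float64(77.5))]
bar 94.44558729123497
R [(407, np.float64(102.1)), (413, np.float64(101.8)), (419, np.float64(98.2)), (425, np.float64(93.8)), (431, np.float64(90.2)), (437, np.float64(86.7)), (443, np.float64(82.2)), (449, np.float64(77.8))]
bar 94.49712006358658
84.9833
```

View pics/end.png

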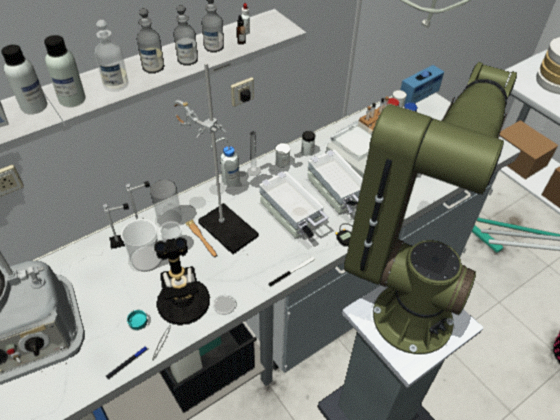

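Unchanged under the harder press, so the lever is at its stop. Both lids are shut, the other lever is up, and the bench is otherwise as it was.

```bash
python3 -c "
from h import *
bot.dwell(.5); print(bot.read_state()['ft_force']); print(bot.finish_job())"
```

```text
[ 0.08426446 -0.10746317  0.22052707]
the job is handed in; nothing more can be done
None
```

The job is done and handed in at about 85 s of the 210 s allowed; the hand-in gives no verdict.

**Which one sticks:** The left desiccator is the sound one. Let go at about 0.7 rad, its lid sank shut by itself. I did not do the let-go test on the right one. It showed about 3–5 N more drag at the handle in both directions, so I took it as sticking.

**What I did:**
- I swung both lids slowly back to their stops, so they stood open together.
- I stood both tins, one with white contents and one with brown, on the left plate.
- I shut both lids and pressed the left lever down. The right desiccator was left empty with its lever up.

**Last checks:**
- **Tins:** they stood upright at +20 mm and −50 mm along the plate and about 1 mm off its centre line, measured before the lid was shut. Afterwards I only saw both through the lid.
- **Lids:** both handle bars are back at their original height of about 94 mm.
- **Left lever:** it is about 72 mm high at the press point, as it should be when clamped, and a second press at 30 N did not move it.
- **Right lever:** it still slopes up at about 0.6 rad or more from the horizontal.
- **Bench:** by eye, nothing else had moved in the last picture, though the arm hid the crucible's end of the bench there. I did not measure the other objects' positions.

**Uncertain:** I found only two tins. The only other one like them was the turquoise look-alike, which I left alone, so I took the third tin to be absent.

**Disagreed:** the real path of the handle differed from my model by up to about 7 mm. That gave radial forces of up to 40 N on the first swing, so I corrected for it while moving. The grip never slipped.

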